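# Restock the bread display in reverse order

### The job

Move the four bread rolls from the wire cooling rack to the display rack, in reverse order: the leftmost roll on the cooling rack goes into the rightmost bay of the display, the next into the next bay, and so on, until the rightmost roll is in the leftmost bay (left and right as seen from the robot). Set each roll down without dropping it, right side up and in the middle of its own bay.

Things in the scene. Friction and masses are not known exactly. Their poses are not given: they have to be found in the camera images.
- roll_round_centre (a point): large round bread roll, a dome 66 mm across and 48 mm tall; its side is upright (full width) from 16 to 30 mm above its underside; loose, under 0.15 kg, brown crust with pale cuts on top. This point is its centre, half-way up (24 mm above its underside), z up. It starts on the dark steel plate of its own shape, at most 5 mm off the plate's middle.
- roll_small_centre (a point): small round bread roll, a dome 48 mm across and 40 mm tall; its side is upright (full width) from 14 to 27 mm above its underside; loose, under 0.15 kg, brown crust with pale cuts on top. This point is its centre, half-way up (20 mm above its underside), z up. It starts on the dark steel plate of its own shape, at most 5 mm off the plate's middle.
- roll_long_centre (a point): oblong bread roll with round ends and sides, 80 mm long (its own y axis), 52 mm wide (its own x axis) and 42 mm tall; widest 19 mm above its underside; loose, under 0.15 kg, brown crust with pale cuts on top. This point is its centre, half-way up (21 mm above its underside), z up. It starts on the dark steel plate of its own shape, at most 5 mm off the plate's middle.
- roll_square_centre (a point): square flat-topped bread roll, 60 x 60 mm and 36 mm tall, edges rounded, sides along its own x and y axes; loose, under 0.15 kg, brown crust with pale cuts on top. This point is its centre, half-way up (18 mm above its underside), z up. It starts on the dark steel plate of its own shape, at most 5 mm off the plate's middle.
- plate_round: thin dark steel baking plate under the roll of the same shape, round, 82 mm across, 3 mm thick, flat, fixed on the cooling rack; stays there and marks where that roll started. Origin at the centre of its underside, z up.
- plate_small: thin dark steel baking plate under the roll of the same shape, round, 64 mm across, 3 mm thick, flat, fixed on the cooling rack; stays there and marks where that roll started. Origin at the centre of its underside, z up.
- plate_long: thin dark steel baking plate under the roll of the same shape, oblong, 66 mm (its x) by 90 mm (its y), 3 mm thick, flat, fixed on the cooling rack; stays there and marks where that roll started. Origin at the centre of its underside, z up.
- plate_square: thin dark steel baking plate under the roll of the same shape, square, 76 mm, 3 mm thick, flat, fixed on the cooling rack; stays there and marks where that roll started. Origin at the centre of its underside, z up.
- cooling_rack: low wire cooling rack, bright steel, 120 mm deep (x) by 400 mm long (y), top 24 mm above the table, fixed; starts with the four plates in one row, in any order, at x = 0, y = +144, +48, -48 and -144 mm (within 5 mm). Origin at the centre of its underside; x points away from the robot (within 0.1 rad), +y to the robot's left, z up.
- display_rack: wooden board on a black iron frame, nearer or farther than the cooling rack; 120 mm (x) by 400 mm (y), board top 40 mm above the table, fixed, empty. Black bars 6 mm wide, 8 mm high part it into four bays, 90 mm wide, open front and back, middles at x = 0, y = +144, +48, -48, -144 mm. Origin: centre of its underside; x away from the robot (within 0.1 rad), +y to the robot's left, z up.
Mind the look-alikes: they are no part of the job. Leave any purple or red look-alike of the part that bears roll_round_centre alone.

How it is judged:
By the outcome, as a careful person would: the job done as asked, in the order asked, and still so for the second after the job is handed in, with the robot touching nothing.
It also fails if it takes over 99 s, if anything falls off the work surface, if the arm or the gripper's body presses on something with over 40 N, if the wrist force passes 120 N, or if a joint passes its speed limit or range.

### The arm

A 6-joint arm with a two-finger parallel gripper is mounted at the origin on the work surface. World frame = base frame: x ahead of the robot, y to its left, z up, the work surface at z = 0. Lengths are in mm, angles in degrees, forces in N, time in s.
With the tool pointing down it reaches from about 300 to 850 mm from the base axis. Payload 4.2 kg.
Tool frame: the origin (TCP) lies at the very end of the fingers, on their centre line; the grasp point (between the pads) lies 19 mm behind it (hold_point_z is the z of the grasp point in the tool frame, in mm); z points along the fingers, y is the direction in which the jaws open and shut (so a half turn about z gives the same grasp; the last joint's range is limited). The gripper opens to 91 mm and grips with 3 to 60 N. Pads are 32 mm wide; open, the fingers measure 118 mm over their backs; the gripper's body (76 mm by 178 mm) begins 60 mm behind the grasp point.
Start: joints at [-64.458, 18.312, 89.639, -0, 72.044, -1.146], TCP at [258.26, -513.756, 213.976] pointing down, gripper open.
Joint ranges: [-177.97, 177.97], [-48.28, 115.42], [12.27, 149.76], [-77.06, 257.06], [2.81, 150.46], [-146.56, 146.56]. Speed limits (degrees/s): [147.25, 147.25, 180, 180, 180, 180].

### API

Orientations are given as [roll, pitch, yaw] about the fixed x, y, z axes, in that order (R = Rz(yaw) Ry(pitch) Rx(roll)).
In Python, from workcell import state, grab_frame, job_done, hold_point_z gives the robot as it stands. The module is installed in compiled form; this text tells all that it offers.
- The arm moves only by the shell command python3 -m creep 'ROWS' [FORCE]. ROWS is JSON, a list of rows, each a list of 7 numbers: the closure, from 0 (fully open) to 1 (shut), then the shift along the tool's x, y, z in mm, then the turn, a rotation vector about the tool's x, y, z in degrees. A call has 1 to 5 rows; each row shifts and turns the commanded pose from where the row before left it, along the tool's axes as they then stand; what a row does not reach is not made up. A row lasts 1/8 s, in which the tool goes at most 62.5 mm and 10.7 degrees, less where a joint would pass 70% of its speed; a pose out of reach is approached as far as the arm can. A call is refused whole if a number of a shift passes 62.5 or a number of a turn 10.7, either way. A call with a gripper value outside its range is refused whole. The fingers move at their own pace and stop on an object; FORCE is the grip in N (left out, the last holds). Time passes only in rows, so rows that do not move let the fingers close. It gives the time, the measured TCP pose, the force and the opening at its end, in the units of the state.
- state(): the state, without advancing time (a new reading comes with each control period).
- grab_frame(name): name is "scene" or "side" or "wrist"; returns a dict with "frame" (480x640x3 uint8, red, green, blue), "fx", "fy", "cx", "cy" (pixels), "view" (4x4, takes a point from world to camera coordinates). Camera axes: x right, y down, z forward; pixel columns grow to the right and rows downward; lengths in mm; the calibration is good to about 2 mm. A picture is of the moment at which its call begins. There is no depth.
- job_done(): hands the job in, once; it reports no verdict.
The state is a dict: "time_s": time; "qpos": joint angles; "qvel": joint speeds; "effort": joint torques, N m; "ee_pos": TCP position; "ee_rot": TCP orientation; "force": force on the tool from outside, world axes, zero at the start; "torque": the same for the moment, N m; "gripper_width": finger opening in mm.
Only numpy, scipy, OpenCV 4.12 (cv2) and the standard library are available. Lean on these libraries where they do the work, as an engineer would, in place of code of your own. Each camera call takes 0.05 s, during which the arm holds its last target.

## Working session

There is one attempt and no reset: what is moved stays moved. The work goes in short steps, Python scripts to look and compute and a shell command to move; the robot and the scene stay as the last step left them, time stands still between calls to the robot, and variables do not carry over. Pictures are saved under pics/ and viewed, and the job is handed in when it is done.

```bash
mkdir -p pics; python3 - <<'E'
from workcell import *
import cv2
print(state(), hold_point_z)
for n in ["scene","side","wrist"]:
    f=grab_frame(n); cv2.imwrite(f"pics/{n}0.png",f["frame"][:,:,::-1]); print(n,f["fx"],f["fy"],f["cx"],f["cy"],f["view"])
E
```

```text
{'time_s': 0.0, 'qpos': array([-6.44574523e+01,  1.83506342e+01,  8.97063185e+01, -9.90338359e-04,
        7.20415436e+01, -1.14618860e+00]), 'qvel': array([-0.02461462,  0.01303024,  0.03894541, -0.00843583,  0.03490002,
        0.07281366]), 'effort': array([-2.39941408e-03, -4.12472534e+01, -2.31977105e+01,  7.23876245e-02,
        4.56385652e-02, -1.32875443e-04]), 'ee_pos': array([ 258.03786985, -513.297256  ,  213.1309476 ]), 'ee_rot': array([-1.79901505e+02, -1.02888838e-03,  2.66890416e+01]), 'force': array([ 0.08000926, -0.61019578,  0.19633595]), 'torque': array([ 0.02545634, -0.01338909, -0.01088132]), 'gripper_width': 91.2455325199535} -18.8
scene 494.53727897108445 494.53727897108445 322.98208984458347 234.9562701843043 [[ 4.86863501e-01  8.73450602e-01 -6.92653245e-03 -2.55546823e+02]
 [ 7.20495192e-01 -4.06063580e-01 -5.62137926e-01 -3.29121349e+02]
 [-4.93812323e-01  2.68693906e-01 -8.27014495e-01  1.11835169e+03]
 [ 0.00000000e+00  0.00000000e+00  0.00000000e+00  1.00000000e+00]]
side 592.3442724916082 592.3442724916082 321.9650020383167 230.06107564601677 [[-8.42766762e-01 -5.38056289e-01  1.54794888e-02  4.52335371e+02]
 [-2.83898758e-01  4.19875325e-01 -8.62036082e-01  1.99106108e+02]
 [ 4.57324480e-01 -7.30889965e-01 -5.06610480e-01  7.41777811e+02]
 [ 0.00000000e+00  0.00000000e+00  0.00000000e+00  1.00000000e+00]]
wrist 394.0927115287946 394.0927115287946 322.6209889573576 243.1744069601179 [[ 4.49296380e-01 -8.93380411e-01 -2.05053615e-03 -5.75071854e+02]
 [-8.68126512e-01 -4.37135359e-01  2.35093677e-01 -2.73416931e+01]
 [-2.10924448e-01 -1.03846613e-01 -9.71970554e-01  3.89362623e+02]
 [ 0.00000000e+00  0.00000000e+00  0.00000000e+00  1.00000000e+00]]
```

View pics/scene0.png

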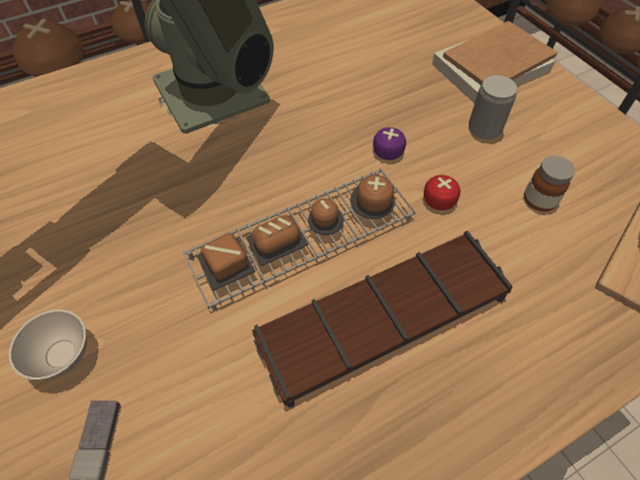

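View pics/side0.png

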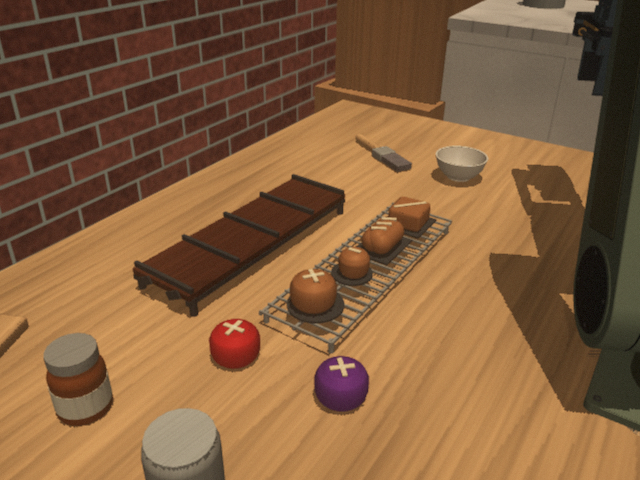

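View pics/wrist0.png

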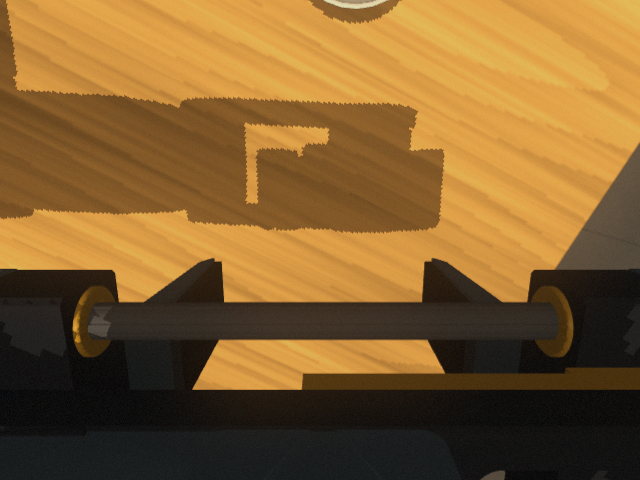

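```bash
python3 - <<'E'
import cv2
a=cv2.imread("pics/scene0.png"); b=cv2.imread("pics/side0.png")
def c(im,x,y,w,h,s,n): cv2.imwrite("pics/"+n,cv2.resize(im[y:y+h,x:x+w],None,fx=s,fy=s,interpolation=cv2.INTER_CUBIC))
c(a,175,160,250,150,3.2,"sA.png"); c(a,245,225,270,185,2.95,"sB.png")
c(b,255,185,205,170,3.5,"dA.png"); c(b,130,170,220,145,3.6,"dB.png")
E
```

```text
(no output)
```

View pics/sA.png

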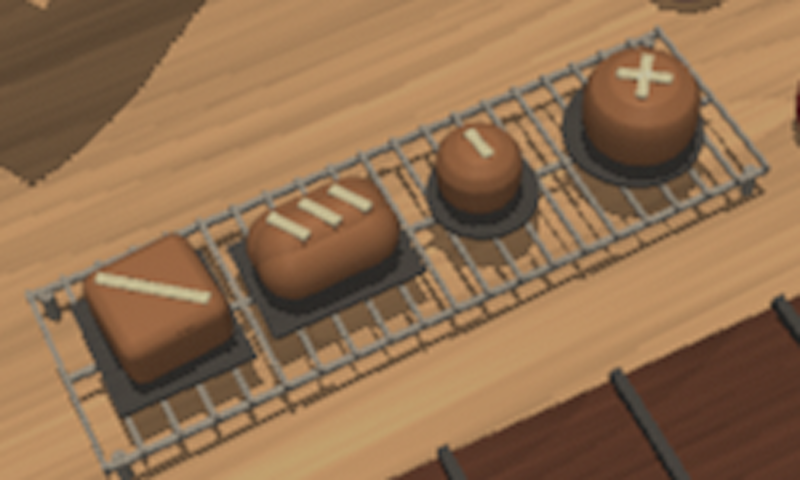

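View pics/sB.png

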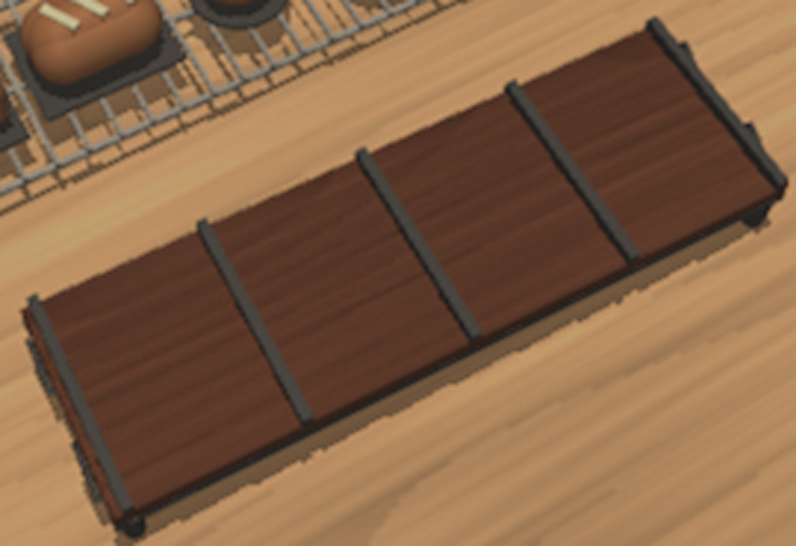

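View pics/dA.png

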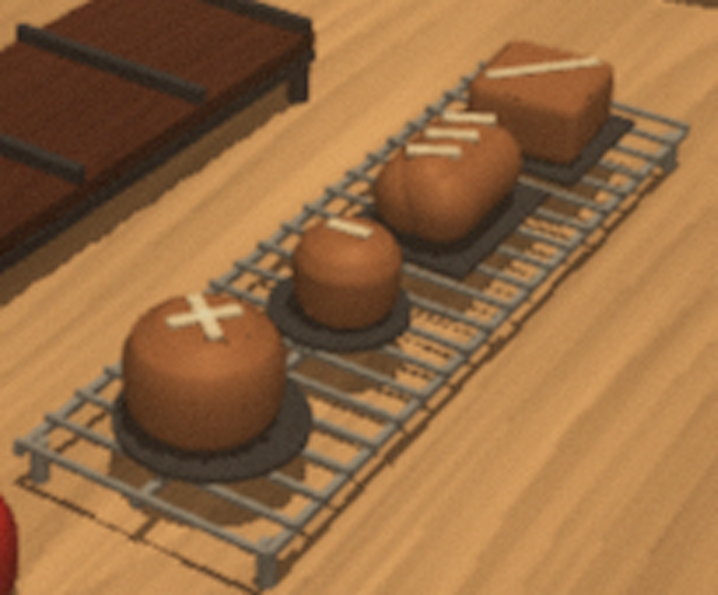

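View pics/dB.png

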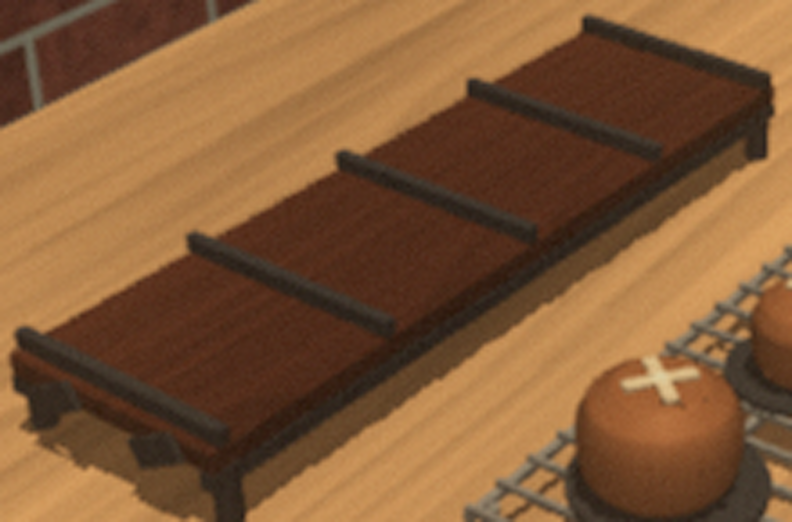

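```bash
cat > h.py <<'E'
import numpy as np
from scipy.optimize import least_squares
CAM={}
CAM['scene']=(494.53727897,322.98208984,234.95627018,np.array([[4.86863501e-01,8.73450602e-01,-6.92653245e-03,-2.55546823e+02],[7.20495192e-01,-4.06063580e-01,-5.62137926e-01,-3.29121349e+02],[-4.93812323e-01,2.68693906e-01,-8.27014495e-01,1.11835169e+03]]))
CAM['side']=(592.34427249,321.965002,230.0610756,np.array([[-8.42766762e-01,-5.38056289e-01,1.54794888e-02,4.52335371e+02],[-2.83898758e-01,4.19875325e-01,-8.62036082e-01,1.99106108e+02],[4.57324480e-01,-7.30889965e-01,-5.06610480e-01,7.41777811e+02]]))
def proj(c,P):
    f,cx,cy,V=CAM[c]; p=V[:,:3]@np.asarray(P,float)+V[:,3]; return np.array([cx+f*p[0]/p[2],cy+f*p[1]/p[2]])
def onz(c,uv,z):
    f,cx,cy,V=CAM[c]; d=V[:,:3].T@np.array([(uv[0]-cx)/f,(uv[1]-cy)/f,1]); o=-V[:,:3].T@V[:,3]
    return (o+d*(z-o[2])/d[2])
def sA(p): return (175+(p[0]+.5)/3.2-.5,160+(p[1]+.5)/3.2-.5)
def sB(p): return (245+(p[0]+.5)/2.95-.5,225+(p[1]+.5)/2.95-.5)
def dA(p): return (255+(p[0]+.5)/3.5-.5,185+(p[1]+.5)/3.5-.5)
def dB(p): return (130+(p[0]+.5)/3.6-.5,170+(p[1]+.5)/3.6-.5)
def fit(pts,n):
    def w(v,l): c,s=np.cos(v[2]),np.sin(v[2]); return [v[0]+c*l[0]-s*l[1],v[1]+s*l[0]+c*l[1],l[2]]
    fun=lambda v: np.concatenate([proj(c,w(v,l))-uv for c,uv,l in pts])
    r=least_squares(fun,n,loss='soft_l1'); return r.x,np.round(fun(r.x).reshape(-1,2),1)
E
python3 - <<'E'
from h import *
np.set_printoptions(precision=1,suppress=True)
b=[-192,-96,0,96,192]
S=[((35,300),(124,510)),((204,226),(306,417)),((364,155),(473,335)),((513,89),(630,256)),((655,24),(782,188))]
D=[((768,78),(590,22)),((658,150),(475,87)),((533,233),(345,158)),((390,325),(195,241)),((222,434),(22,333))]
ps=[('scene',sB(S[i][k]),[[-60,60][k],b[i],48]) for i in range(5) for k in (0,1)]
pd=[('side',dB(D[i][k]),[[-60,60][k],b[i],48]) for i in range(5) for k in (0,1)]
for p in (ps,pd,ps+pd):
    v,r=fit(p,[550,0,0]); print('disp',v,np.degrees(v[2]));
print(r.ravel())
cs=[('scene',sA(p),l) for p,l in [((35,295),(-60,-200,23)),((112,468),(60,-200,23)),((765,172),(60,200,23)),((658,36),(-60,200,23))]]
cd=[('side',dA(p),l) for p,l in [((20,447),(60,200,23)),((268,550),(-60,200,23)),((685,130),(-60,-200,23)),((487,68),(60,-200,23))]]
for p in (cs,cd,cs+cd):
    v,r=fit(p,[450,0,0]); print('cool',v,np.degrees(v[2]));
print(r.ravel())
c,s=np.cos(v[2]),np.sin(v[2])
for n,a,d,z in [('round',(645,75),(205,315),75),('small',(480,143),(350,228),67),('long',(320,211),(451,133),69),('square',(153,288),(541,69),63)]:
    A=onz('scene',sA(a),z);B=onz('side',dA(d),z)
    t=least_squares(lambda P:np.concatenate([proj('scene',P)-sA(a),proj('side',P)-dA(d)]),A).x
    q=t[:2]-v[:2]; print(n,A,B,t,'rackframe',c*q[0]+s*q[1],-s*q[0]+c*q[1])
# square/long yaw
for n,cam,f,p,q,z in [('long','s',sA,(289,226),(351,197),69),('long','d',dA,(433,150),(470,118),69),('sq a','s',sA,(85,280),(180,235),55),('sq b','s',sA,(140,355),(232,310),55)]:
    C='scene' if cam=='s' else 'side'
    d=onz(C,f(q),z)-onz(C,f(p),z); print(n,np.degrees(np.arctan2(-d[0],d[1])),np.linalg.norm(d))
E
```

```text
disp [665.   32.6   6.2] 356.92765981245253
disp [653.6  38.7  -0.1] -2.9527377955754397
disp [661.7  32.7  -0. ] -2.846497350354012
[-2.6 -2.4 -0.4 -1.4 -2.3 -2.9 -0.7 -0.1 -2.4 -2.9  0.2 -0.5 -1.9 -3.2
  0.9 -0.2 -1.8 -2.6  0.  -2.1 -0.6 -2.  -2.1 -3.  -0.6 -2.5 -2.2 -3.6
 -0.6 -3.2 -2.3 -3.5 -1.  -3.  -2.  -3.9 -0.9 -3.3 -1.7 -3.4]
cool [463.8  -4.7  -0. ] -1.1488374607610086
cool [453.3  -4.9  -0. ] -1.0752501641964964
cool [457.4  -6.1  -0. ] -0.5644349861900194
[-4.  -1.6 -2.8 -0.   1.  -4.1 -1.  -5.  -2.2 -1.3 -0.4  1.7 -0.  -2.5
 -3.1 -2.6]
round [467.9 138.7  75. ] [463.5 139.1  75. ] [465.4 138.4  73.6] rackframe 6.539653833221223 144.55020844469013
small [459.1  40.5  67. ] [454.   40.6  67. ] [456.1  40.   65.4] rackframe -1.7696550779757891 46.07368280982436
long [458.5 -54.2  69. ] [454.6 -53.6  69. ] [456.3 -54.5  67.6] rackframe -0.6462052641528884 -48.44892213066598
square [ 455.9 -147.5   63. ] [ 451.8 -145.1   63. ] [ 453.7 -147.7   60.9] rackframe -2.318940118091451 -141.65077387839577
long 1.2357525495437134 36.10156884404712
long 179.36894152493267 36.06542245035974
sq a 2.0478446985551884 53.77198020100786
sq b 1.797401833087702 50.87592686145886
```

```bash
python3 - <<'E'
from h import *
np.set_printoptions(precision=1,suppress=True)
b=[-192,-96,0,96,192]
S=[((35,300),(124,510)),((204,226),(306,417)),((364,155),(473,335)),((513,89),(630,256)),((655,24),(782,188))]
D=[((768,78),(590,22)),((658,150),(475,87)),((533,233),(345,158)),((390,325),(195,241)),((222,434),(22,333))]
def fz(pts,n,hl):
    def w(v,l): c,s=np.cos(v[2]),np.sin(v[2]); x=np.sign(l[0])*v[4];return [v[0]+c*x-s*l[1],v[1]+s*x+c*l[1],l[2]+v[3]]
    fun=lambda v: np.concatenate([proj(c,w(v,l))-uv for c,uv,l in pts])
    r=least_squares(fun,n); return r.x,fun(r.x).reshape(-1,2)
ps=[('scene',sB(S[i][k]),[[-60,60][k],b[i],48]) for i in range(5) for k in (0,1)]
pd=[('side',dB(D[i][k]),[[-60,60][k],b[i],48]) for i in range(5) for k in (0,1)]
for p in (ps,pd,ps+pd):
    v,r=fz(p,[650,30,-.05,0,60],60); print('disp',v,np.degrees(v[2]));
print(r.ravel())
cs=[('scene',sA(p),l) for p,l in [((35,295),(-60,-200,23)),((112,468),(60,-200,23)),((765,172),(60,200,23)),((658,36),(-60,200,23))]]
cd=[('side',dA(p),l) for p,l in [((20,447),(60,200,23)),((268,550),(-60,200,23)),((685,130),(-60,-200,23)),((487,68),(60,-200,23))]]
for p in (cs,cd,cs+cd):
    v,r=fz(p,[450,0,0,0,60],60); print('cool',v,np.degrees(v[2]));
print(r.ravel())
E
```

```text
disp [663.7  34.   -0.1  -4.5  57.9] -2.993351952711757
disp [657.4  34.6  -0.1  -3.7  58.3] -2.871500147749592
disp [661.6  33.2  -0.1  -6.1  58.4] -2.9489603937024707
[-1.4 -0.3 -0.5 -1.6 -1.5 -0.6 -1.2  0.1 -1.9 -0.5 -0.7  0.  -1.6 -0.6
 -0.3  0.6 -1.8  0.1 -1.5 -1.  -1.4  0.8 -1.4  0.1 -1.4  0.5 -1.4 -0.3
 -1.5 -0.1 -1.5 -0.  -1.8  0.2 -1.2 -0.3 -1.7 -0.1 -0.7  0.4]
cool [452.2  -1.5  -0.  -19.   59.2] -1.2877503717511078
cool [460.8 -17.6  -0.  -10.4  58.7] -1.200992923538792
cool [457.9  -7.2  -0.   -4.8  58.2] -0.9786760637823225
[-3.5  0.5 -3.7  0.4 -0.  -2.1 -0.5 -1.9 -1.5  0.8 -2.7  3.1 -0.7 -0.5
 -1.7 -0.2]
```

```bash
python3 -m creep '[[0,0,0,-20,0,0,-10.4],[0,0,0,-20,0,0,-10.4],[0,0,0,-20,0,0,-10.4],[0,0,0,-20,0,0,-10.4],[0,0,0,-20,0,0,-10.4]]' 10 && python3 -m creep '[[0,40,20,-15,0,0,-9.5],[0,52,33,0,0,0,0],[0,52,33,0,0,0,0],[0,52,33,0,0,0,0],[0,52,33,0,0,0,0]]' && python3 -m creep '[[0,52,33,0,0,0,0],[0,52,33,0,0,0,0],[0,52,33,0,0,0,0],[0,0,0,0,0,0,0],[0,0,0,0,0,0,0]]'
python3 - <<'E'
from workcell import *
import cv2,pickle
s=state(); print(s['ee_pos'],s['ee_rot'],s['time_s'],s['force'])
f=grab_frame("wrist"); cv2.imwrite("pics/w1.png",f["frame"][:,:,::-1]); pickle.dump(f,open("w1.pkl","wb")); print(f['view'])
E
```

```text
time_s: 0.78
ee_pos: [258.1, -513.5, 314.2]
ee_rot: [-180.0, -0.0, 79.0]
force: [-0.1, -0.2, -0.2]
gripper_width: 91.3
time_s: 1.4
ee_pos: [424.9, -272.9, 328.8]
ee_rot: [180.0, 0.0, 88.2]
force: [1.0, 0.4, 0.2]
gripper_width: 91.1
time_s: 2.02
ee_pos: [527.8, -122.1, 328.6]
ee_rot: [-179.9, 0.0, 88.2]
force: [-0.8, 0.3, -0.4]
gripper_width: 90.9
[ 527.76347511 -122.11096762  328.60195872] [-1.79937012e+02  3.42944893e-02  8.82210171e+01] 2.025 [-0.80198465  0.3085796  -0.39896596]
[[ 9.99521102e-01 -3.08533397e-02 -2.37446721e-03 -5.30419129e+02]
 [-2.94344096e-02 -9.71617536e-01  2.34718936e-01 -1.57576676e+02]
 [-9.54893705e-03 -2.34536639e-01 -9.72060380e-01  4.76613746e+02]
 [ 0.00000000e+00  0.00000000e+00  0.00000000e+00  1.00000000e+00]]
```

View pics/w1.png

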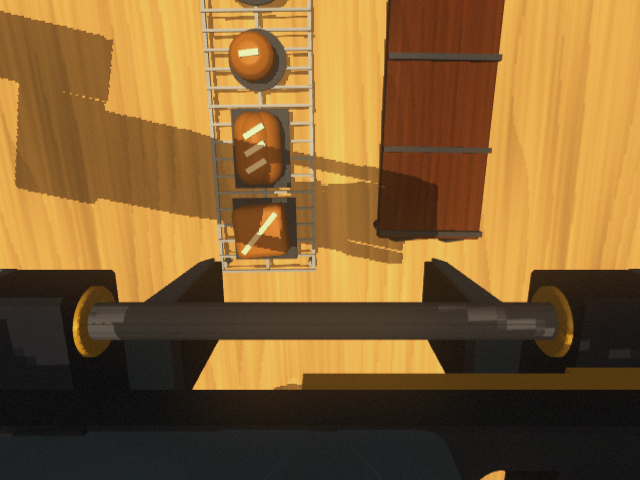

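```bash
python3 -m creep '[[0,50,0,0,0,0,0],[0,50,0,0,0,0,0],[0,50,0,0,0,0,0],[0,0,0,0,0,0,0]]'
python3 - <<'E'
from workcell import *
import cv2,pickle
s=state(); print(s['ee_pos'],s['ee_rot'],s['time_s'],s['force'])
f=grab_frame("wrist"); cv2.imwrite("pics/w2.png",f["frame"][:,:,::-1]); pickle.dump(f,open("w2.pkl","wb"))
a=cv2.imread("pics/w1.png"); b=f["frame"][:,:,::-1]
def c(im,x,y,w,h,s,n): cv2.imwrite("pics/"+n,cv2.resize(im[y:y+h,x:x+w],None,fx=s,fy=s,interpolation=cv2.INTER_CUBIC))
c(a,200,80,320,200,2.5,"w1c.png"); c(b,190,0,330,240,2.4,"w2c.png")
E
```

```text
time_s: 2.58
ee_pos: [532.4, 28.9, 329.1]
ee_rot: [180.0, -0.0, 88.3]
force: [0.6, -0.5, 0.3]
gripper_width: 91.2
[532.3741288   28.93971116 329.1320626 ] [ 1.79992748e+02 -1.87796204e-02  8.82934925e+01] 2.575 [ 0.62114504 -0.51211168  0.25791558]
```

View pics/w1c.png

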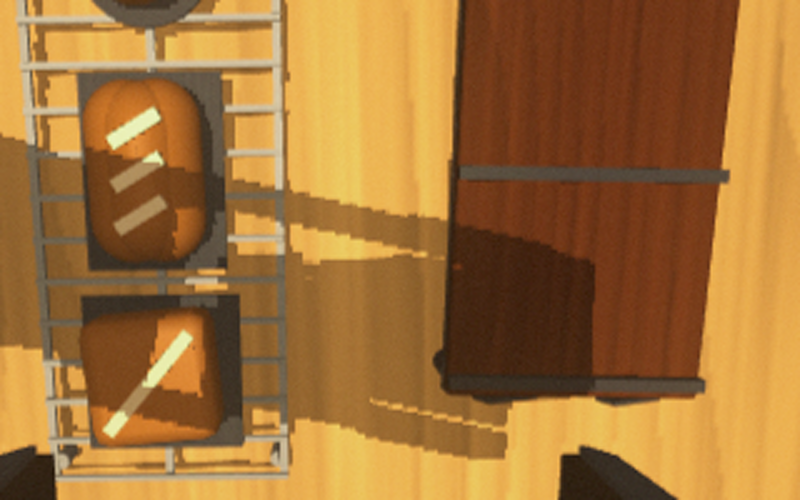

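View pics/w2c.png

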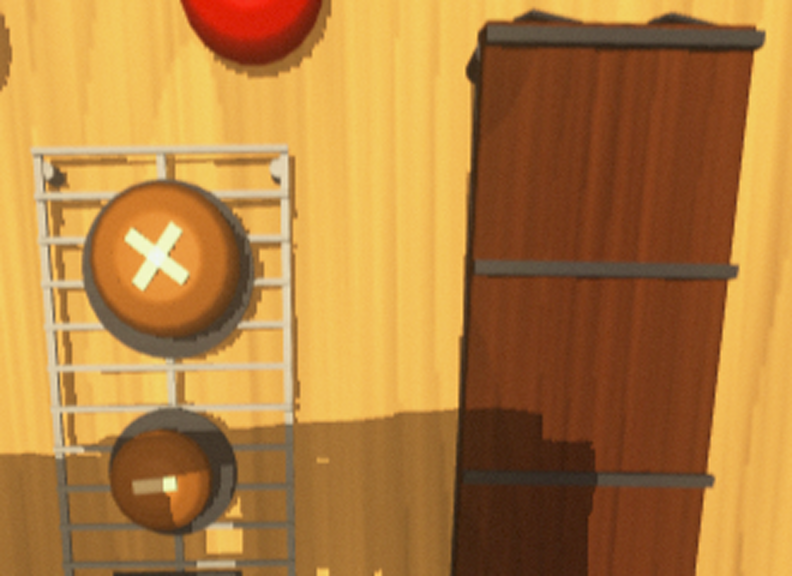

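```bash
cat >> h.py <<'E'
import pickle,os
def addcam(n):
    f=pickle.load(open(n+'.pkl','rb')); CAM[n]=(f['fx'],f['cx'],f['cy'],np.array(f['view'])[:3])
for n in ('w1','w2'):
    addcam(n)
def w1c(p): return (200+(p[0]+.5)/2.5-.5,80+(p[1]+.5)/2.5-.5)
def w2c(p): return (190+(p[0]+.5)/2.4-.5,(p[1]+.5)/2.4-.5)
E
python3 - <<'E'
from h import *
np.set_printoptions(precision=1,suppress=True)
P=[('w1',w1c,(447,384),(704,385),-192),('w1',w1c,(457,172),(729,176),-96),('w2',w2c,(487,37),(764,39),192),('w2',w2c,(472,267),(738,271),96),('w2',w2c,(463,479),(713,481),0)]
pts=[]
for c,f,a,b,y in P:
    A=onz(c,f(a),48);B=onz(c,f(b),48); print(y,A,B,np.linalg.norm(B-A),(A+B)/2)
    pts+=[(c,f(a),[-60,y,48]),(c,f(b),[60,y,48])]
v,r=fit(pts,[660,34,-.05]); print('disp',v,np.degrees(v[2])); print(r.ravel())
cp=[('w2',w2c((38,151)),(-60,200,23)),('w2',w2c((287,150)),(60,200,23)),('w1',w1c((58,475)),(-60,-200,23)),('w1',w1c((286,473)),(60,-200,23))]
for c,uv,l in cp: print(onz(c,uv,23))
v,r=fit(cp,[458,-5,0]); print('cool',v,np.degrees(v[2])); print(r.ravel())
for n,c,f,p,z in [('round','w2',w2c,(157,256),75),('small','w2',w2c,(153,485),67),('long','w1',w1c,(137,172),69),('square','w1',w1c,(148,385),63)]:
    A=onz(c,f(p),z); q=A[:2]-v[:2]; print(n,A,'rack',q)
for n,p,q,z in [('long',(133,127),(140,215),69),('platelong',(78,72),(90,269),27),('platelongR',(221,72),(226,269),27),('sqplateL',(84,297),(91,446),27),('sqplate top',(84,297),(240,294),27),('sq bot',(110,438),(212,435),45),('sq right',(213,320),(221,425),45)]:
    d=onz('w1',w1c(q),z)-onz('w1',w1c(p),z); print(n,np.degrees(np.arctan2(d[1],d[0])),np.linalg.norm(d))
E
```

```text
-192 [ 591.4 -156.6   48. ] [ 711.5 -160.7   48. ] 120.19178194083146 [ 651.4 -158.7   48. ]
-96 [595.6 -60.2  48. ] [716.5 -65.7  48. ] 121.09770358083436 [656.1 -63.   48. ]
192 [610.3 225.1  48. ] [729.7 220.7  48. ] 119.43766739366238 [670.  222.9  48. ]
96 [604.6 130.8  48. ] [725.5 125.5  48. ] 121.00474902105564 [665.  128.2  48. ]
0 [601.1  34.4  48. ] [720.6  29.9  48. ] 119.60467749857135 [660.9  32.2  48. ]
disp [660.7  32.3  -0. ] -2.688796726777874
[ 0.3  0.   0.   1.3  0.6  0.5 -0.4  0.7 -0.5 -1.9  0.  -0.6  0.6 -0.2
 -0.3  0.1 -0.3 -0.6 -0.   0.4]
[405.5 190.5  23. ]
[521.8 187.5  23. ]
[ 398.4 -203.2   23. ]
[ 513.6 -205.6   23. ]
cool [459.7  -9.8  -0. ] -1.1525912701268697
[-1.7 -0.8  1.7 -1.5 -1.7  4.1  1.7  4. ]
round [466.2 137.1  75. ] rack [  6.5 146.8]
small [456.1  38.3  67. ] rack [-3.6 48.1]
long [456.8 -55.9  69. ] rack [ -2.9 -46.1]
square [ 454.  -149.7   63. ] rack [  -5.6 -139.9]
long -89.41151775252172 36.3459854599039
platelong -91.22522645541139 89.26828544408943
platelongR -91.41579167446008 89.23679215508815
sqplateL -92.12815598730938 74.25587287848698
sqplate top -0.6496477179637069 74.92930421840633
sq bot 0.011326082501629342 48.798564918637304
sq right -88.72172261069075 50.40142377395498
```

```bash
python3 -m creep '[[0,53.6,-35,45,0,0,0],[0,53.7,-34.9,45,0,0,0],[0,0,0,55,0,0,0],[0,0,0,50,0,0,0],[0,0,0,0,0,0,0]]' && python3 - <<'E'
from workcell import *
import cv2
s=state(); print(s['ee_pos'],s['ee_rot'],s['time_s'],s['force'])
f=grab_frame("side"); cv2.imwrite("pics/s1.png",f["frame"][:,:,::-1])
E
```

```text
time_s: 3.25
ee_pos: [477.2, 112.9, 149.3]
ee_rot: [-179.5, 0.2, 88.0]
force: [0.1, -0.6, 0.2]
gripper_width: 91.4
[477.23332445 112.93498201 149.34110044] [-1.79545861e+02  1.54101339e-01  8.80490478e+01] 3.25 [ 0.14074337 -0.60300596  0.15628157]
```

View pics/s1.png

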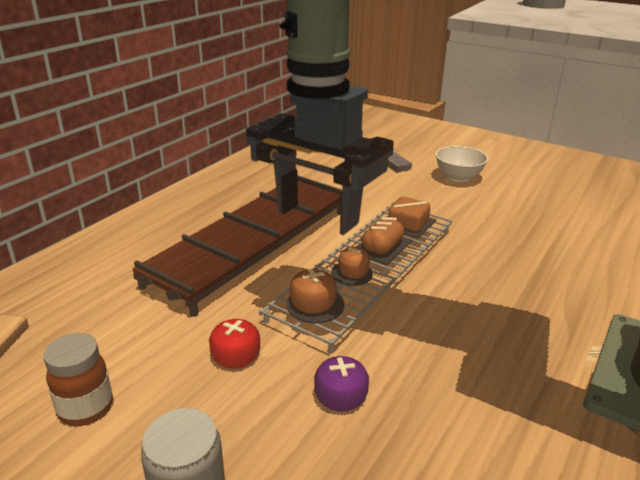

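```bash
python3 -m creep '[[0,24.9,-12.3,20,0,0,0],[0,0,0,35,0,0,0],[0,0,0,0,0,0,0],[0,0,0,0,0,0,0]]' && python3 - <<'E'
from workcell import *
import cv2
s=state(); print(s['ee_pos'],s['ee_rot'],s['time_s'],s['force'])
f=grab_frame("wrist"); cv2.imwrite("pics/w3.png",f["frame"][:,:,::-1])
E
```

```text
time_s: 3.8
ee_pos: [470.4, 140.5, 99.4]
ee_rot: [179.8, -0.1, 88.1]
force: [0.9, 0.1, 0.8]
gripper_width: 90.8
[470.3770605  140.52982333  99.43661416] [ 1.79751702e+02 -6.51083277e-02  8.81240497e+01] 3.8 [0.909543   0.11571989 0.79715109]
```

View pics/w3.png

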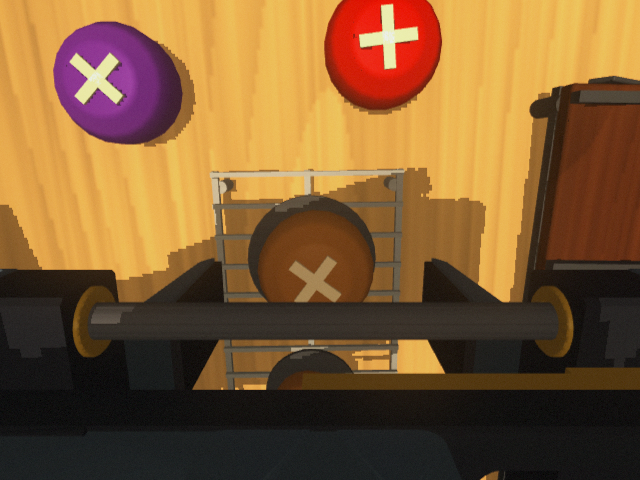

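```bash
python3 -m creep '[[0,-2.4,-4.5,20,0,0,0],[0,0,0,30,0,0,0],[0,0,0,0,0,0,0],[0,0,0,0,0,0,0]]'
```

```text
time_s: 4.35
ee_pos: [465.1, 138.7, 48.6]
ee_rot: [179.8, -0.0, 88.2]
force: [0.2, 0.3, -1.1]
gripper_width: 91.3
```

```bash
python3 -m creep '[[0,0,0,16.5,0,0,0],[0,0,0,0,0,0,0],[0,0,0,0,0,0,0]]' && python3 -m creep '[[0.6,0,0,0,0,0,0],[0.6,0,0,0,0,0,0],[0.6,0,0,0,0,0,0],[0.6,0,0,0,0,0,0],[0.6,0,0,0,0,0,0]]' 10
```

```text
time_s: 4.72
ee_pos: [464.6, 138.6, 31.7]
ee_rot: [179.9, -0.0, 88.2]
force: [-0.3, 0.7, 0.1]
gripper_width: 91.2
time_s: 5.35
ee_pos: [464.1, 138.5, 30.8]
ee_rot: [179.9, -0.0, 88.2]
force: [0.8, 0.7, 2.4]
gripper_width: 65.3
```

```bash
python3 -m creep '[[0.6,0,0,-10,0,0,0],[0.6,0,0,-20,0,0,0],[0.6,0,0,-40,0,0,0],[0.6,0,0,-50,0,0,0]]' 14 && python3 -m creep '[[0.6,-20.6,16.9,0,0,0,0],[0.6,-40.6,32.9,0,0,0,0],[0.6,-40.6,32.9,0,0,0,0],[0.6,-40.6,32.9,0,0,0,0],[0.6,-40.6,32.9,0,0,0,0]]' && python3 -m creep '[[0.6,-40.6,32.9,0,0,0,0],[0.6,-20,16,0,0,0,1],[0.6,0,0,0,0,0,0],[0.6,0,0,0,0,0,0],[0.6,0,0,0,0,0,0]]'; python3 - <<'E'
from workcell import *
import cv2
f=grab_frame("side"); cv2.imwrite("pics/s2.png",f["frame"][:,:,::-1])
E
```

```text
time_s: 5.85
ee_pos: [462.5, 138.1, 151.2]
ee_rot: [-179.8, 0.1, 88.2]
force: [1.8, 0.1, -0.4]
gripper_width: 65.1
time_s: 6.48
ee_pos: [606.7, -50.5, 150.8]
ee_rot: [-180.0, -0.0, 88.2]
force: [-0.1, 1.1, -0.9]
gripper_width: 65.4
time_s: 7.1
ee_pos: [652.5, -110.1, 150.9]
ee_rot: [-180.0, -0.0, 87.3]
force: [-0.5, 0.3, -0.7]
gripper_width: 65.6
```

View pics/s2.png

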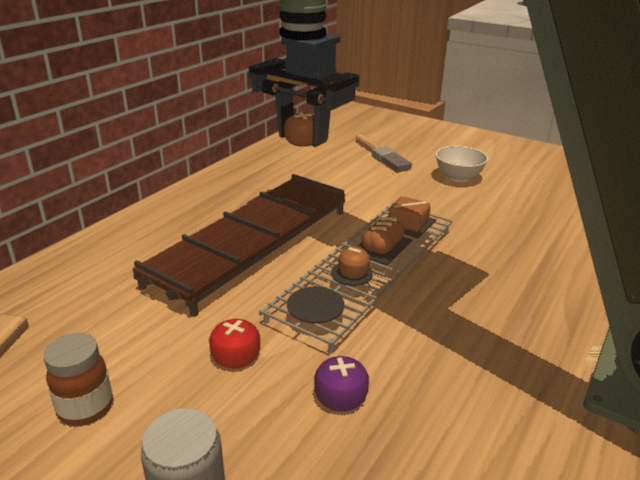

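```bash
python3 -m creep '[[0.6,-1,1.3,30,0,0,0],[0.6,0,0,40,0,0,0],[0.6,0,0,20,0,0,0],[0.6,0,0,0,0,0,0],[0.6,0,0,0,0,0,0]]'; python3 -m creep '[[0.6,0,0,10,0,0,0],[0.6,0,0,4,0,0,0],[0.6,0,0,0,0,0,0],[0.6,0,0,0,0,0,0]]'
```

```text
time_s: 7.78
ee_pos: [655.3, -112.1, 61.9]
ee_rot: [179.9, 0.0, 87.2]
force: [-0.0, -0.0, 0.7]
gripper_width: 65.2
time_s: 8.28
ee_pos: [654.7, -112.4, 46.7]
ee_rot: [180.0, 0.0, 87.2]
force: [-0.3, 0.4, -1.0]
gripper_width: 65.4
```

```bash
python3 -m creep '[[0.6,0,0,1.5,0,0,0],[0.6,0,0,0,0,0,0]]'; python3 -m creep '[[0.6,0,0,1,0,0,0],[0.6,0,0,0,0,0,0]]'; python3 - <<'E'
from workcell import *
import cv2
f=grab_frame("side"); cv2.imwrite("pics/s3.png",cv2.resize(f["frame"][120:300,200:440,::-1],None,fx=3,fy=3,interpolation=cv2.INTER_CUBIC))
E
```

```text
time_s: 8.52
ee_pos: [654.5, -112.4, 45.0]
ee_rot: [-180.0, 0.0, 87.2]
force: [0.4, 0.5, 0.4]
gripper_width: 65.2
time_s: 8.78
ee_pos: [654.5, -112.4, 44.0]
ee_rot: [-180.0, 0.0, 87.2]
force: [-0.2, -0.1, -0.1]
gripper_width: 64.9
```

View pics/s3.png

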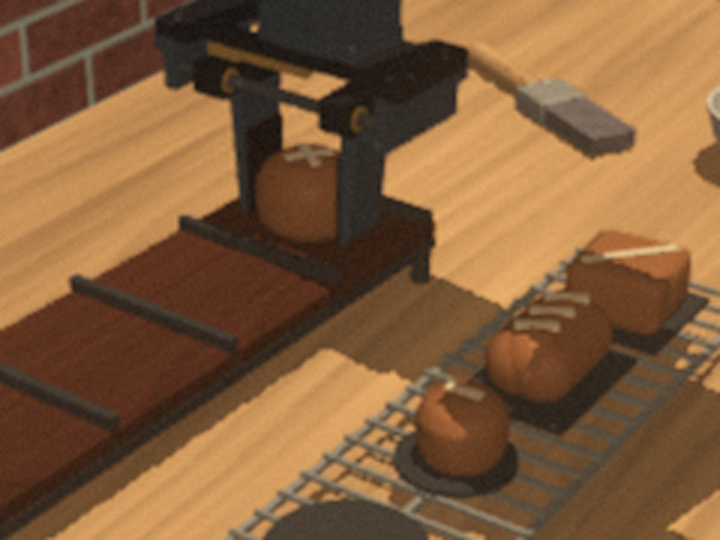

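```bash
python3 -m creep '[[0.6,0,0,1,0,0,0],[0.6,0,0,0,0,0,0]]'; python3 -m creep '[[0.6,0,0,0.7,0,0,0],[0.6,0,0,0,0,0,0]]'
```

```text
time_s: 9.07
ee_pos: [654.6, -112.4, 43.9]
ee_rot: [180.0, 0.0, 87.2]
force: [-1.6, 0.6, 4.6]
gripper_width: 65.3
time_s: 9.32
ee_pos: [654.6, -112.4, 43.8]
ee_rot: [180.0, 0.0, 87.2]
force: [-2.8, 0.5, 7.5]
gripper_width: 65.3
```

```bash
python3 -m creep '[[0.5,0,0,-1.5,0,0,0],[0.2,0,0,0,0,0,0],[0,0,0,0,0,0,0],[0,0,0,0,0,0,0],[0,0,0,0,0,0,0]]'; python3 -m creep '[[0,0,0,-20,0,0,0],[0,0,0,-40,0,0,0],[0,0,0,-45,0,0,0],[0,0,0,0,0,0,0]]'; python3 - <<'E'
from workcell import *
import cv2,pickle
f=grab_frame("wrist"); cv2.imwrite("pics/w4.png",f["frame"][:,:,::-1]);pickle.dump(f,open("w4.pkl","wb"))
f=grab_frame("scene"); cv2.imwrite("pics/c4.png",cv2.resize(f["frame"][180:420,220:540,::-1],None,fx=2.5,fy=2.5,interpolation=cv2.INTER_CUBIC))
E
```

```text
time_s: 9.95
ee_pos: [654.5, -112.4, 43.7]
ee_rot: [-180.0, 0.0, 87.2]
force: [0.4, -0.7, -0.1]
gripper_width: 91.2
time_s: 10.45
ee_pos: [657.1, -112.8, 153.4]
ee_rot: [179.5, 0.1, 87.2]
force: [0.4, 0.1, 1.4]
gripper_width: 91.3
```

View pics/c4.png

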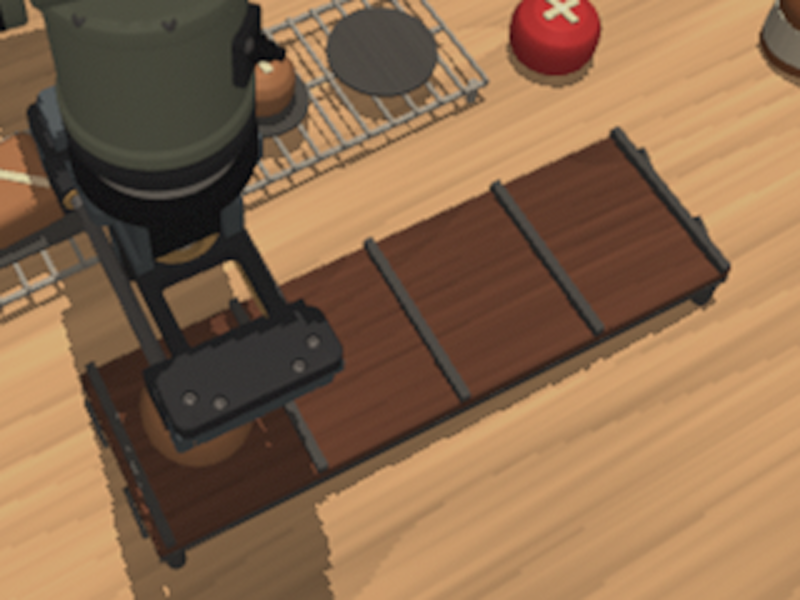

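View pics/w4.png

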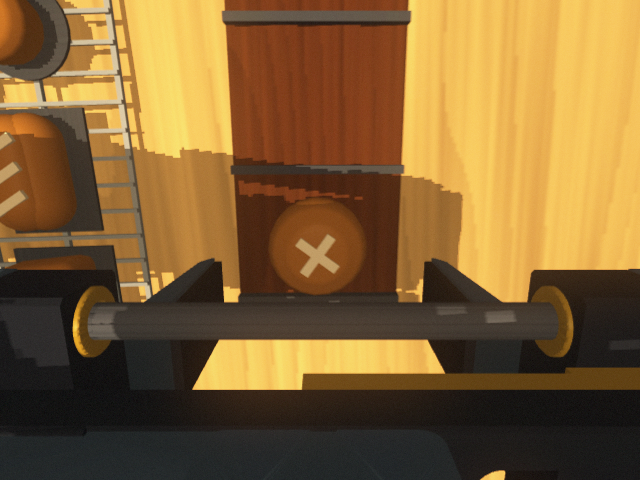

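```bash
python3 - <<'E'
from h import *
np.set_printoptions(precision=1,suppress=True)
addcam('w4')
m=onz('w4',(318,255),88)
a,b=onz('w4',(233,169),48),onz('w4',(403,169),48); c,d=onz('w4',(240,298),48),onz('w4',(398,296),48)
e,f=onz('w4',(224,16),48),onz('w4',(410,16),48)
print(m,a,b,(a+b)/2,c,d,(c+d)/2,'bay mid',(a+b+c+d)/4,(e+f)/2)
E
```

```text
[ 654.7 -112.8   88. ] [598.8 -59.5  48. ] [715.7 -65.3  48. ] [657.2 -62.4  48. ] [ 594.3 -153.9   48. ] [ 711.9 -158.4   48. ] [ 653.1 -156.2   48. ] bay mid [ 655.2 -109.3   48. ] [661.5  32.6  48. ]
```

```bash
python3 -m creep '[[0,28.4,-41.2,0,0,0,0],[0,28.4,-41.2,0,0,0,0],[0,28.4,-41.2,0,0,0,0],[0,28.4,-41.2,0,0,0,0],[0,28.4,-41.2,0,0,0,0]]'; python3 -m creep '[[0,0,0,35,0,0,0],[0,0,0,30,0,0,0],[0,0,0,0,0,0,0],[0,0,0,0,0,0,0],[0,0,0,0,0,0,0]]';  python3 - <<'E'
from workcell import *
import cv2,pickle
f=grab_frame("wrist"); cv2.imwrite("pics/w5.png",f["frame"][:,:,::-1]);pickle.dump(f,open("w5.pkl","wb"))
E
```

```text
time_s: 11.18
ee_pos: [453.2, 40.3, 147.2]
ee_rot: [-179.8, 0.0, 87.2]
force: [0.4, 0.5, 0.6]
gripper_width: 91.1
time_s: 11.8
ee_pos: [456.6, 39.5, 84.7]
ee_rot: [179.9, -0.0, 87.2]
force: [0.7, 0.1, -0.3]
gripper_width: 91.1
```

View pics/w5.png

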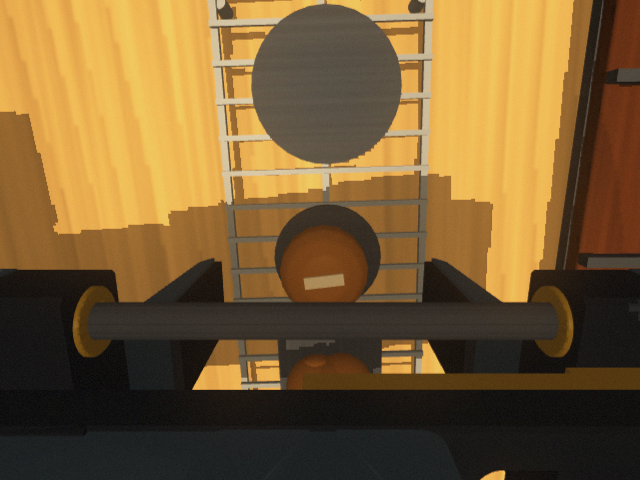

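```bash
python3 - <<'E'
from h import *
addcam('w5'); print(onz('w5',(324,282.5),67))
E
python3 -m creep '[[0,0,0,30,0,0,0],[0,0,0,0,0,0,0],[0,0,0,0,0,0,0]]'
```

```text
[457.19148793  38.16430887  67.        ]
time_s: 12.22
ee_pos: [456.4, 39.6, 54.7]
ee_rot: [179.9, -0.0, 87.2]
force: [0.2, -0.1, -0.3]
gripper_width: 91.0
```

```bash
python3 -m creep '[[0,-0.7,0.4,15,0,0,0],[0,0,0,8.5,0,0,0],[0,0,0,0,0,0,0],[0,0,0,0,0,0,0]]' && python3 -m creep '[[0.75,0,0,0,0,0,0],[0.75,0,0,0,0,0,0],[0.75,0,0,0,0,0,0],[0.75,0,0,0,0,0,0],[0.75,0,0,0,0,0,0]]' 10; python3 -m creep '[[0.75,0,0,0,0,0,0],[0.75,0,0,0,0,0,0]]' 12
```

```text
time_s: 12.72
ee_pos: [456.6, 38.9, 30.9]
ee_rot: [179.9, -0.0, 87.2]
force: [-0.7, -0.1, -0.4]
gripper_width: 91.0
time_s: 13.35
ee_pos: [456.2, 38.8, 30.4]
ee_rot: [180.0, 0.0, 87.2]
force: [0.2, -0.0, 0.2]
gripper_width: 46.9
time_s: 13.6
ee_pos: [456.2, 38.8, 30.4]
ee_rot: [180.0, 0.0, 87.2]
force: [-0.5, -0.1, 1.8]
gripper_width: 47.0
```

```bash
python3 -m creep '[[0.75,0,0,-10,0,0,0],[0.75,0,0,-30,0,0,0],[0.75,0,0,-40,0,0,0],[0.75,0,0,-20,0,0,0]]' 14 && python3 -m creep '[[0.75,-4.3,22.5,0,0,0,0],[0.75,-10,45.5,0,0,0,0],[0.75,-10,45.5,0,0,0,0],[0.75,-10,45.5,0,0,0,0],[0.75,-10,45.5,0,0,0,0]]' && python3 -m creep '[[0.75,0,0,30,0,0,0],[0.75,0,0,30,0,0,0],[0.75,0,0,10,0,0,0],[0.75,0,0,0,0,0,0],[0.75,0,0,0,0,0,0]]'
```

```text
time_s: 14.1
ee_pos: [457.1, 38.9, 133.0]
ee_rot: [179.8, -0.0, 87.2]
force: [0.2, 0.2, -0.6]
gripper_width: 47.4
time_s: 14.72
ee_pos: [659.5, -15.9, 131.0]
ee_rot: [180.0, -0.0, 87.2]
force: [0.2, -1.0, -0.8]
gripper_width: 47.4
time_s: 15.35
ee_pos: [659.1, -15.4, 62.0]
ee_rot: [179.8, 0.0, 87.2]
force: [0.2, 0.5, 0.4]
gripper_width: 46.9
```

```bash
python3 -m creep '[[0.75,0,-0.6,10,0,0,0],[0.75,0,0,6,0,0,0],[0.75,0,0,0,0,0,0],[0.75,0,0,0,0,0,0]]'; python3 -m creep '[[0.75,0,0,1.5,0,0,0],[0.75,0,0,0,0,0,0]]';python3 -m creep '[[0.75,0,0,1,0,0,0],[0.75,0,0,0,0,0,0]]'
```

```text
time_s: 15.85
ee_pos: [657.6, -15.4, 44.3]
ee_rot: [-180.0, 0.0, 87.2]
force: [-0.0, -0.4, 0.3]
gripper_width: 47.2
time_s: 16.1
ee_pos: [657.8, -15.4, 43.4]
ee_rot: [180.0, 0.0, 87.2]
force: [-0.4, 0.4, 2.2]
gripper_width: 47.3
time_s: 16.35
ee_pos: [657.9, -15.4, 43.3]
ee_rot: [179.9, 0.0, 87.2]
force: [-1.2, 0.1, 7.8]
gripper_width: 47.0
```

```bash
python3 -m creep '[[0.6,0,0,-1,0,0,0],[0.2,0,0,0,0,0,0],[0,0,0,0,0,0,0],[0,0,0,0,0,0,0],[0,0,0,0,0,0,0]]'; python3 -m creep '[[0,0,0,-20,0,0,0],[0,0,0,-40,0,0,0],[0,0,0,-40,0,0,0],[0,0,0,0,0,0,0]]'; python3 - <<'E'
from workcell import *
import cv2,pickle
f=grab_frame("wrist"); cv2.imwrite("pics/w6.png",f["frame"][:,:,::-1]);pickle.dump(f,open("w6.pkl","wb"))
E
python3 -m creep '[[0,-9.9,-39.9,0,0,0,0],[0,-9.9,-39.9,0,0,0,0],[0,-9.9,-39.9,0,0,0,0],[0,-9.9,-39.9,0,0,0,0],[0,-9.9,-39.9,0,0,0,0]]'; python3 -m creep '[[0,0,0,35,0,0,-2.5],[0,0,0,30,0,0,0],[0,0,0,0,0,0,0],[0,0,0,0,0,0,0],[0,0,0,0,0,0,0]]';  python3 - <<'E'
from workcell import *
import cv2,pickle
f=grab_frame("wrist"); cv2.imwrite("pics/w7.png",f["frame"][:,:,::-1]);pickle.dump(f,open("w7.pkl","wb"))
E
```

```text
time_s: 16.98
ee_pos: [657.6, -15.4, 42.6]
ee_rot: [-180.0, 0.0, 87.2]
force: [-0.7, -0.8, 0.6]
gripper_width: 84.6
time_s: 17.48
ee_pos: [659.9, -15.5, 146.8]
ee_rot: [179.5, -0.0, 87.2]
force: [0.5, 0.2, -0.1]
gripper_width: 91.6
time_s: 18.15
ee_pos: [453.4, -55.1, 141.3]
ee_rot: [-179.8, -0.0, 87.2]
force: [0.3, 0.3, 0.4]
gripper_width: 91.0
time_s: 18.77
ee_pos: [456.8, -55.1, 78.7]
ee_rot: [179.9, 0.0, 89.7]
force: [-0.5, -0.4, -0.1]
gripper_width: 91.0
```

View pics/w6.png

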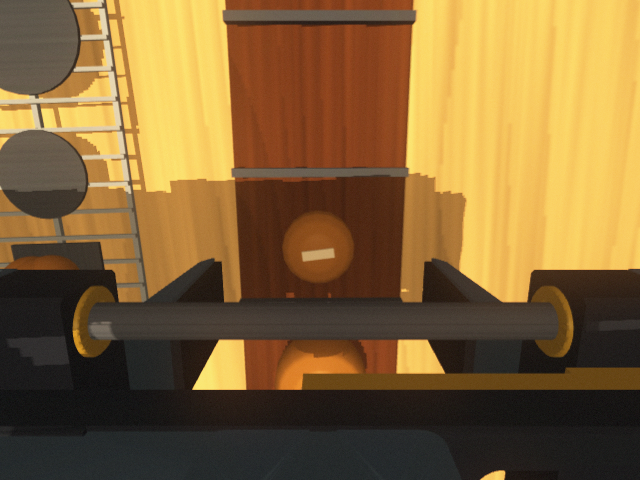

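View pics/w7.png

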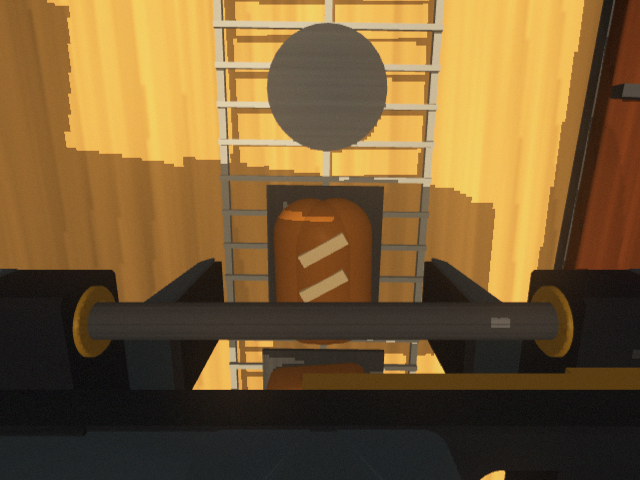

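```bash
python3 - <<'E'
from h import *
addcam('w6');addcam('w7'); print(onz('w7',(324,286),69),onz('w6',(318,255),80),(onz('w6',(234,172.5),48)+onz('w6',(407,172.5),48))/2)
E
python3 -m creep '[[0,0,0,24,0,0,0],[0,0,0,0,0,0,0],[0,0,0,0,0,0,0]]'
```

```text
[457.33629341 -55.44875499  69.        ] [657.40846753 -15.73238003  80.        ] [661.55358416  32.98659183  48.        ]
time_s: 19.2
ee_pos: [456.5, -55.1, 54.6]
ee_rot: [179.9, 0.0, 89.7]
force: [-0.6, -0.1, -0.1]
gripper_width: 91.2
```

```bash
python3 -m creep '[[0,0,0.4,17,0,0,0],[0,0,0,8,0,0,0],[0,0,0,0,0,0,0],[0,0,0,0,0,0,0]]' && python3 -m creep '[[0.7,0,0,0,0,0,0],[0.7,0,0,0,0,0,0],[0.7,0,0,0,0,0,0],[0.7,0,0,0,0,0,0],[0.7,0,0,0,0,0,0]]' 10; python3 -m creep '[[0.7,0,0,0,0,0,0],[0.7,0,0,0,0,0,0]]' 14
```

```text
time_s: 19.7
ee_pos: [456.7, -55.1, 29.4]
ee_rot: [179.9, 0.0, 89.7]
force: [0.1, 0.4, -0.5]
gripper_width: 90.8
time_s: 20.32
ee_pos: [456.4, -55.1, 28.9]
ee_rot: [180.0, 0.0, 89.7]
force: [-0.2, -0.8, 0.6]
gripper_width: 52.0
time_s: 20.58
ee_pos: [456.4, -55.1, 28.9]
ee_rot: [180.0, 0.0, 89.7]
force: [0.5, 1.3, 0.8]
gripper_width: 51.7
```

```bash
python3 -m creep '[[0.7,0,0,-10,0,0,0],[0.7,0,0,-30,0,0,0],[0.7,0,0,-40,0,0,0],[0.7,0,0,-25,0,0,0]]' 14 && python3 -m creep '[[0.7,12.4,18.9,0,0,0,0],[0.7,24.9,37.4,0,0,0,0],[0.7,24.9,37.4,0,0,0,0],[0.7,24.9,37.4,0,0,0,0],[0.7,24.9,37.4,0,0,0,0]]' && python3 -m creep '[[0.7,24.9,37.4,0,0,0,2.4],[0.7,0,0,30,0,0,0],[0.7,0,0,35,0,0,0],[0.7,0,0,0,0,0,0],[0.7,0,0,0,0,0,0]]'
```

```text
time_s: 21.08
ee_pos: [456.8, -55.1, 136.2]
ee_rot: [179.9, 0.0, 89.7]
force: [-0.1, -0.0, -2.0]
gripper_width: 51.5
time_s: 21.7
ee_pos: [626.7, 57.9, 132.2]
ee_rot: [-179.9, 0.0, 89.7]
force: [0.0, 0.2, -0.8]
gripper_width: 51.5
time_s: 22.32
ee_pos: [663.8, 81.2, 69.2]
ee_rot: [179.9, -0.0, 87.3]
force: [-0.1, 0.2, -0.0]
gripper_width: 51.8
```

```bash
python3 - <<'E'
from workcell import *
import cv2,pickle
f=grab_frame("wrist"); cv2.imwrite("pics/w8.png",f["frame"][:,:,::-1]);pickle.dump(f,open("w8.pkl","wb"))
f=grab_frame("side"); cv2.imwrite("pics/s8.png",cv2.resize(f["frame"][130:330,130:370,::-1],None,fx=3,fy=3,interpolation=cv2.INTER_CUBIC))
E
```

```text
(no output)
```

View pics/w8.png

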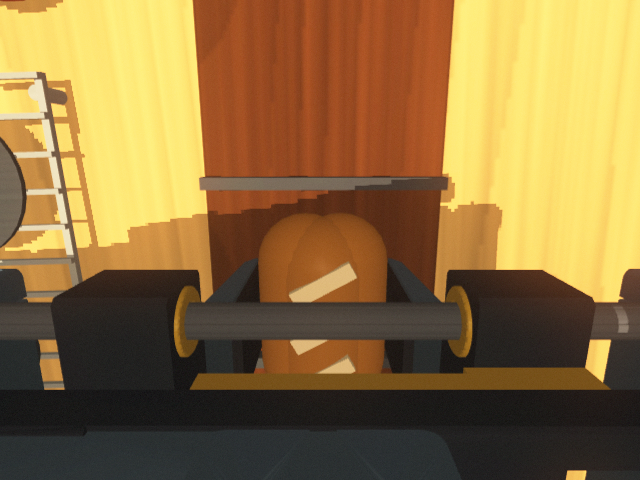

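View pics/s8.png

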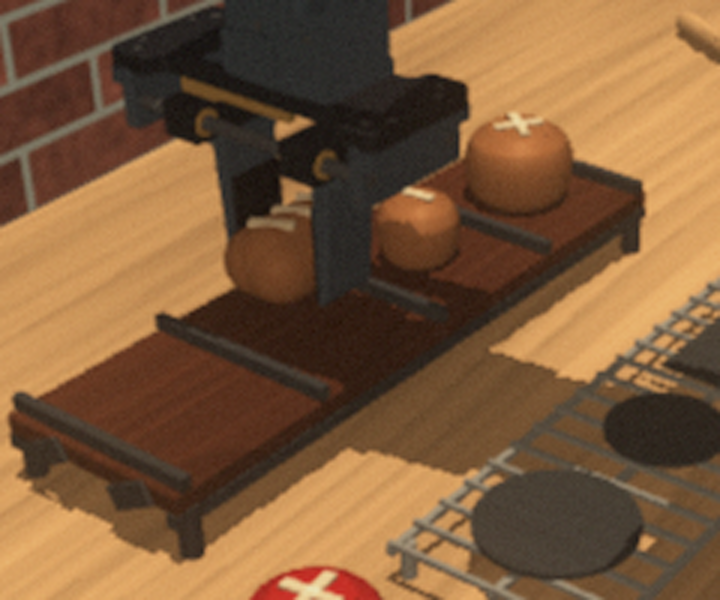

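```bash
python3 - <<'E'
from h import *
addcam('w8'); a=onz('w8',(201,183),48);b=onz('w8',(447,183),48);print(a,b,(a+b)/2)
m=onz('w8',(323,284),109);print(m, 'mid?',onz('w8',(323,335),109),onz('w8',(340,368),109))
print('front tip at widest',onz('w8',(323,213),90))
E
```

```text
[607.31448861 132.03539354  48.        ] [725.88926059 126.46821087  48.        ] [666.6018746 129.2518022  48.       ]
[664.69678217  99.43464485 109.        ] mid? [663.78888894  80.01719954 109.        ] [669.43848022  66.46212667 109.        ]
front tip at widest [665.73603567 121.43077622  90.        ]
```

```bash
python3 -m creep '[[0.7,-0.6,-0.6,15,0,0,0],[0.7,0,0,9.5,0,0,0],[0.7,0,0,0,0,0,0],[0.7,0,0,0,0,0,0]]'; python3 -m creep '[[0.7,0,0,1.5,0,0,0],[0.7,0,0,0,0,0,0]]';python3 -m creep '[[0.7,0,0,1,0,0,0],[0.7,0,0,0,0,0,0]]';python3 -m creep '[[0.7,0,0,1,0,0,0],[0.7,0,0,0,0,0,0]]'
```

```text
time_s: 22.92
ee_pos: [662.5, 80.1, 44.4]
ee_rot: [180.0, 0.0, 87.3]
force: [-0.3, -0.2, -0.9]
gripper_width: 51.4
time_s: 23.18
ee_pos: [662.4, 80.2, 43.0]
ee_rot: [180.0, 0.0, 87.3]
force: [0.5, 0.1, -1.4]
gripper_width: 51.7
time_s: 23.42
ee_pos: [662.4, 80.1, 42.0]
ee_rot: [180.0, 0.0, 87.3]
force: [1.0, -0.9, -0.6]
gripper_width: 51.5
time_s: 23.68
ee_pos: [662.5, 80.2, 41.9]
ee_rot: [180.0, 0.0, 87.3]
force: [-1.6, -0.3, 5.5]
gripper_width: 51.7
```

```bash
python3 -m creep '[[0.5,0,0,-1,0,0,0],[0.2,0,0,0,0,0,0],[0,0,0,0,0,0,0],[0,0,0,0,0,0,0],[0,0,0,0,0,0,0]]'; python3 -m creep '[[0,0,0,-20,0,0,0],[0,0,0,-40,0,0,0],[0,0,0,-40,0,0,0],[0,0,0,0,0,0,0]]'; python3 - <<'E'
from workcell import *
import cv2,pickle
f=grab_frame("wrist"); cv2.imwrite("pics/w9.png",f["frame"][:,:,::-1]);pickle.dump(f,open("w9.pkl","wb"))
E
python3 -m creep '[[0,-39.7,-32.9,0,0,0,0],[0,-39.7,-32.9,0,0,0,0],[0,-39.7,-32.9,0,0,0,0],[0,-39.7,-32.9,0,0,0,0],[0,-39.7,-32.9,0,0,0,0]]'; python3 -m creep '[[0,-39.7,-32.9,0,0,0,0],[0,0,0,35,0,0,-3],[0,0,0,30,0,0,0],[0,0,0,0,0,0,0],[0,0,0,0,0,0,0]]';  python3 - <<'E'
from workcell import *
import cv2,pickle
f=grab_frame("wrist"); cv2.imwrite("pics/w10.png",f["frame"][:,:,::-1]);pickle.dump(f,open("w10.pkl","wb"))
E
```

```text
time_s: 24.3
ee_pos: [662.3, 80.1, 41.7]
ee_rot: [-180.0, 0.0, 87.3]
force: [-0.5, 0.3, -0.4]
gripper_width: 88.6
time_s: 24.8
ee_pos: [664.6, 80.4, 146.0]
ee_rot: [179.5, -0.1, 87.3]
force: [-1.2, 0.3, -0.7]
gripper_width: 91.4
time_s: 25.48
ee_pos: [486.3, -111.1, 140.3]
ee_rot: [-179.8, -0.0, 87.3]
force: [0.8, -1.1, -0.4]
gripper_width: 91.2
time_s: 26.1
ee_pos: [454.1, -148.4, 77.1]
ee_rot: [-180.0, 0.0, 90.3]
force: [-0.8, 0.6, -0.7]
gripper_width: 91.3
```

View pics/w9.png

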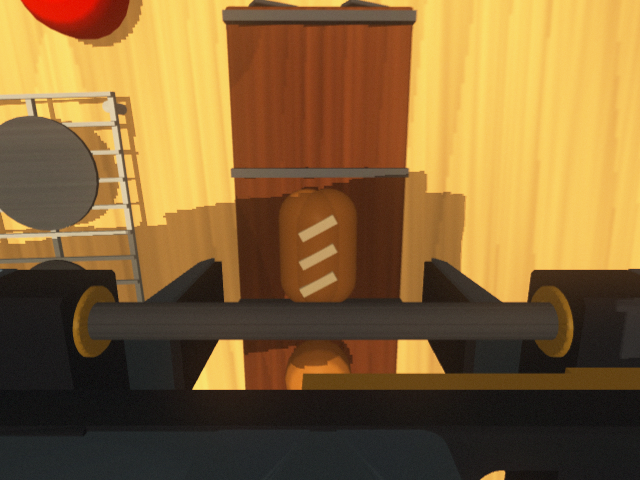

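View pics/w10.png

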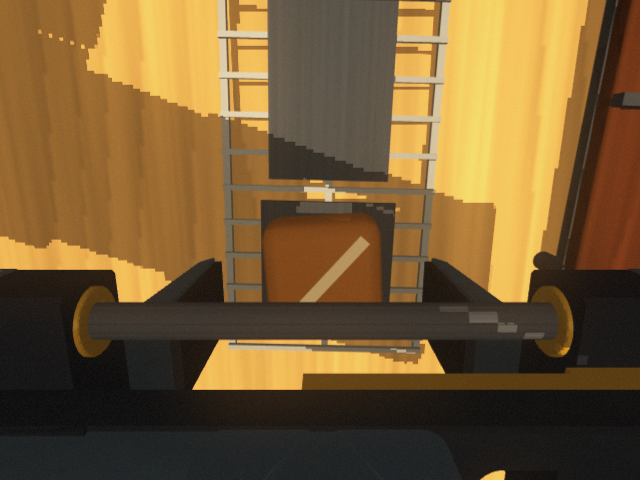

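```bash
python3 - <<'E'
from h import *
addcam('w9');addcam('w10'); print(onz('w10',(322,212),52),onz('w10',(322,212),58),onz('w10',(264,250),55),onz('w10',(381,250),55)); print('long',onz('w9',(318,257),82))
E
python3 -m creep '[[0,0,0,24,0,0,0],[0,0,0,0,0,0,0],[0,0,0,0,0,0,0]]'
```

```text
[ 453.51166814 -115.08770788   52.        ] [ 453.52346945 -114.13530867   58.        ] [ 424.3407245  -134.13516595   55.        ] [ 483.38312265 -133.79666372   55.        ]
long [662.13578137  79.72932868  82.        ]
time_s: 26.52
ee_pos: [454.7, -148.6, 53.9]
ee_rot: [179.9, 0.0, 90.3]
force: [0.3, 1.0, 0.0]
gripper_width: 91.2
```

```bash
python3 - <<'E'
from h import *
addcam('w10')
a=onz('w1',w1c((187,335)),63);b=onz('w1',w1c((110,433)),63);print('mark w1',a,b,(a+b)/2)
for z in (45,52): print('w1 top/bot',onz('w1',w1c((150,308)),z),onz('w1',w1c((150,443)),z))
print('w10 mark end',onz('w10',(364,241),63))
print('w10 plate far edge',onz('w10',(328,201),27),'w1 plate',onz('w1',w1c((162,295)),27),onz('w1',w1c((166,446)),27))
E
```

```text
mark w1 [ 473.05007517 -127.36594733   63.        ] [ 435.07149655 -171.60762241   63.        ] [ 454.06078586 -149.48678487   63.        ]
w1 top/bot [ 454.32530312 -117.11002579   45.        ] [ 449.89612908 -181.8293464    45.        ]
w1 top/bot [ 455.49323563 -116.19384617   52.        ] [ 451.13234919 -179.91534476   52.        ]
w10 mark end [ 473.80414677 -127.30646389   63.        ]
w10 plate far edge [ 456.79790397 -112.80682063   27.        ] w1 plate [ 457.5054619  -113.39133087   27.        ] [ 454.5725055  -188.53775691   27.        ]
```

```bash
python3 -m creep '[[0,0.4,-0.5,15,0,0,0],[0,0,0,8,0,0,0],[0,0,0,0,0,0,0],[0,0,0,0,0,0,0]]' && python3 -m creep '[[0.6,0,0,0,0,0,0],[0.6,0,0,0,0,0,0],[0.6,0,0,0,0,0,0],[0.6,0,0,0,0,0,0],[0.6,0,0,0,0,0,0]]' 10; python3 -m creep '[[0.6,0,0,0,0,0,0],[0.6,0,0,0,0,0,0]]' 14
```

```text
time_s: 27.02
ee_pos: [453.8, -148.2, 30.4]
ee_rot: [179.9, 0.0, 90.3]
force: [0.4, -0.4, -0.0]
gripper_width: 91.0
time_s: 27.65
ee_pos: [453.5, -148.1, 30.0]
ee_rot: [180.0, 0.0, 90.3]
force: [0.3, 0.7, 1.0]
gripper_width: 61.4
time_s: 27.9
ee_pos: [453.5, -148.1, 30.0]
ee_rot: [180.0, 0.0, 90.3]
force: [0.3, -0.4, 1.5]
gripper_width: 61.1
```

```bash
python3 -m creep '[[0.6,0,0,-10,0,0,0],[0.6,0,0,-30,0,0,0],[0.6,0,0,-40,0,0,0],[0.6,0,0,-40,0,0,0],[0.6,0,0,0,0,0,0]]' 16 ; python3 - <<'E'
from workcell import *
import cv2,pickle
f=grab_frame("wrist"); cv2.imwrite("pics/w11.png",cv2.resize(f["frame"][180:400,200:450,::-1],None,fx=3,fy=2.7))
E
```

```text
time_s: 28.52
ee_pos: [455.3, -148.7, 153.2]
ee_rot: [179.6, 0.1, 90.3]
force: [-0.3, 0.4, -1.5]
gripper_width: 61.2
```

View pics/w11.png

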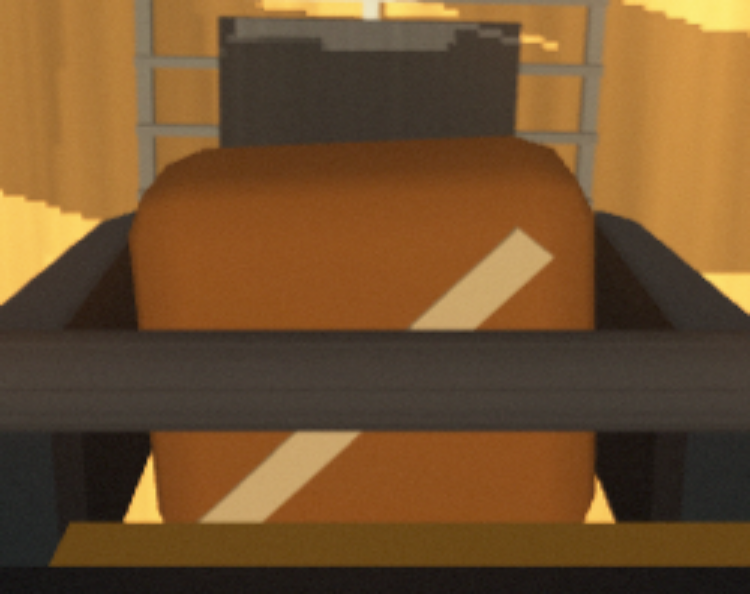

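```bash
python3 -m creep '[[0.6,21.6,14.4,0,0,0,0],[0.6,43.1,28.7,0,0,0,0],[0.6,43.1,28.7,0,0,0,0],[0.6,43.1,28.7,0,0,0,0],[0.6,43.1,28.7,0,0,0,0]]' && python3 -m creep '[[0.6,43.1,28.7,0,0,0,0],[0.6,43.1,28.7,0,0,0,0],[0.6,43.1,28.7,0,0,0,5.5],[0.6,0,0,0,0,0,0],[0.6,0,0,0,0,0,0]]' && python3 -m creep '[[0.6,0,0,40,0,0,0],[0.6,0,0,45,0,0,0],[0.6,0,0,0,0,0,0],[0.6,0,0,0,0,0,0]]' ; python3 - <<'E'
from workcell import *
import cv2,pickle
f=grab_frame("wrist"); cv2.imwrite("pics/w12.png",f["frame"][:,:,::-1]);pickle.dump(f,open("w12.pkl","wb"))
E
```

```text
time_s: 29.2
ee_pos: [581.2, 48.0, 148.0]
ee_rot: [-179.8, 0.0, 90.3]
force: [0.7, -0.3, 0.5]
gripper_width: 61.0
time_s: 29.82
ee_pos: [665.8, 175.8, 147.9]
ee_rot: [-179.8, 0.1, 84.8]
force: [-0.4, -0.2, -1.7]
gripper_width: 61.1
time_s: 30.32
ee_pos: [667.8, 175.7, 66.5]
ee_rot: [179.9, -0.0, 84.7]
force: [0.7, 0.1, 0.5]
gripper_width: 61.4
```

View pics/w12.png

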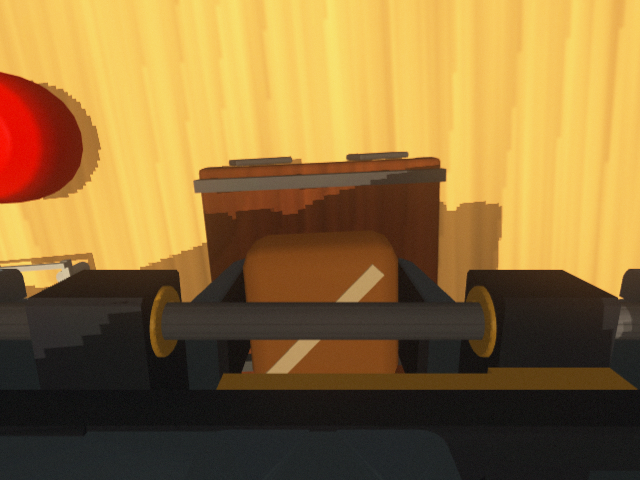

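```bash
python3 - <<'E'
from h import *
addcam('w12'); a=onz('w12',(196,186),48);b=onz('w12',(445,175),48);print(a,b,(a+b)/2)
a=onz('w12',(320,237),88);b=onz('w12',(320,237),95);print(a,b)
E
python3 -m creep '[[0.6,0.6,0,14,0,0,0],[0.6,0,0,6.5,0,0,0],[0.6,0,0,0,0,0,0],[0.6,0,0,0,0,0,0]]'; python3 -m creep '[[0.6,0,0,1.5,0,0,0],[0.6,0,0,0,0,0,0]]';python3 -m creep '[[0.6,0,0,1,0,0,0],[0.6,0,0,0,0,0,0]]'
```

```text
[611.98439624 227.90708419  48.        ] [730.27285989 222.23063967  48.        ] [671.12862807 225.06886193  48.        ]
[669.56922169 206.5909253   88.        ] [669.75465725 208.14750043  95.        ]
time_s: 30.88
ee_pos: [667.2, 177.0, 44.4]
ee_rot: [180.0, 0.0, 84.8]
force: [0.3, 0.5, -1.1]
gripper_width: 61.3
time_s: 31.12
ee_pos: [667.3, 177.0, 43.0]
ee_rot: [180.0, -0.0, 84.8]
force: [0.5, -0.4, 0.1]
gripper_width: 60.6
time_s: 31.38
ee_pos: [667.3, 177.0, 43.0]
ee_rot: [179.9, -0.0, 84.8]
force: [-2.5, 0.4, 4.6]
gripper_width: 61.2
```

```bash
python3 -m creep '[[0.5,0,0,-1,0,0,0],[0.2,0,0,0,0,0,0],[0,0,0,0,0,0,0],[0,0,0,0,0,0,0],[0,0,0,0,0,0,0]]'; python3 -m creep '[[0,0,0,-20,0,0,0],[0,0,0,-40,0,0,0],[0,0,0,-60,0,0,0],[0,0,0,-60,0,0,0],[0,0,0,-60,0,0,0]]';python3 -m creep '[[0,-55,0,-25,0,0,0],[0,-55,0,-25,0,0,0],[0,-55,0,0,0,0,0],[0,-55,0,0,0,0,0],[0,0,0,0,0,0,0]]'; python3 -m creep '[[0,0,0,0,0,0,0],[0,0,0,0,0,0,0]]'; python3 - <<'E'
from workcell import *
import cv2,pickle
f=grab_frame("wrist"); cv2.imwrite("pics/w13.png",f["frame"][:,:,::-1]);pickle.dump(f,open("w13.pkl","wb"))
f=grab_frame("side"); cv2.imwrite("pics/s13.png",cv2.resize(f["frame"][130:370,130:450,::-1],None,fx=2.5,fy=2.5,interpolation=cv2.INTER_CUBIC))
E
```

```text
time_s: 32.0
ee_pos: [667.1, 176.9, 42.7]
ee_rot: [-180.0, 0.0, 84.8]
force: [0.0, -0.1, 0.4]
gripper_width: 90.9
time_s: 32.62
ee_pos: [666.8, 176.8, 284.9]
ee_rot: [180.0, -0.0, 84.8]
force: [1.3, 0.4, 0.9]
gripper_width: 91.5
time_s: 33.25
ee_pos: [646.6, -46.0, 333.0]
ee_rot: [180.0, 0.1, 84.5]
force: [-0.2, 0.1, 0.0]
gripper_width: 91.0
time_s: 33.5
ee_pos: [647.2, -40.8, 332.8]
ee_rot: [-180.0, -0.0, 84.9]
force: [0.7, -0.6, 0.0]
gripper_width: 90.9
```

View pics/w13.png

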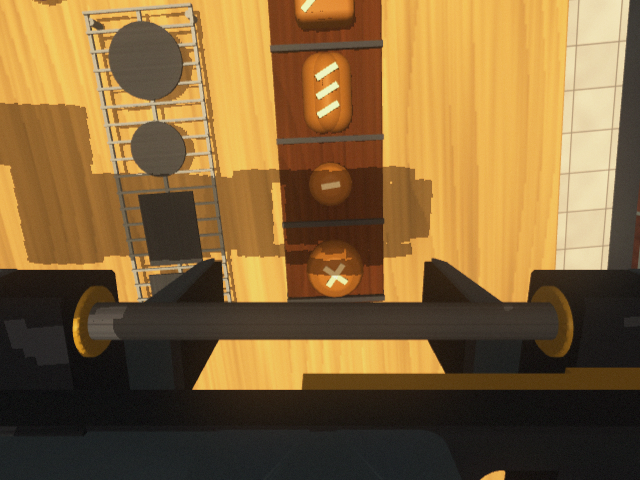

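View pics/s13.png

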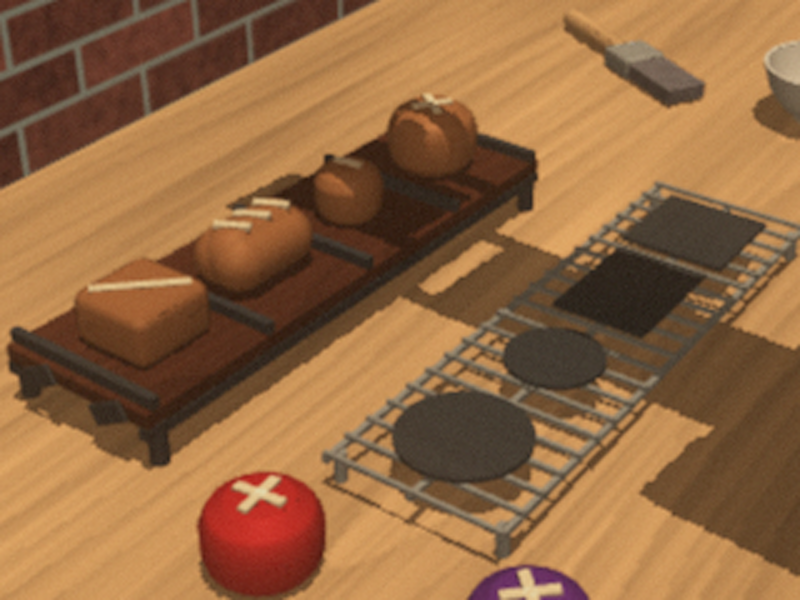

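```bash
python3 - <<'E'
from h import *
addcam('w13'); t=np.radians(-2.75); c,s=np.cos(t),np.sin(t)
for n,uv,z in [('round',(336,273),88),('small',(331,185),80),('long',(327,90),82)]:
    q=onz('w13',uv,z)[:2]-[660.9,32.5]; print(n,c*q[0]+s*q[1],-s*q[0]+c*q[1])
A=lambda x,y:(130+x/2.5,130+y/2.5)
for n,uv,z in [('round',(432,101),88),('small',(348,162),80),('long',(252,213),82),('square',(141,284),76)]:
    q=onz('side',A(*uv),z)[:2]-[657.4,34.6]; print('side',n,c*q[0]+s*q[1],-s*q[0]+c*q[1])
from workcell import job_done; print(job_done())
E
```

```text
round 1.472450476387241 -143.80013436720893
small -0.42941964411313904 -47.87536676611377
long -1.0543542919807132 47.28305895633346
side round 0.5598869743793582 -146.36861759410093
side small -2.849449085420001 -46.62364348923357
side long -2.3146072781672946 47.7765633790961
side square -1.5393480847486565 143.14125252100638
the job is handed in; nothing more can be done
None
```

The four rolls are on the display rack in reverse order, and I handed the job in at about 33.6 s, against the 99 s limit. From the robot's right to left the bays now hold the large round, the small round, the oblong and the square roll. Each was lowered until the wrist felt light contact (about 5–8 N) before I let go.

- **Last checks:** the wrist and side pictures show every roll upright in its own bay. The plates are empty, the red and purple look-alikes were left alone, and the gripper was well clear.
- **Centring, wrist camera:** the first three rolls are within about 1.5 mm of their bay middles; this view did not show enough of the square roll to measure it.
- **Centring, side camera:** all four are within about 3 mm of their bay middles. The two cameras disagree by up to about 2.5 mm.
- **Square roll:** it was gripped about 2.5° skewed. I turned the tool to correct this before setting it down, and its edge looked parallel to the bar in the picture just before release. I did not measure its angle again afterwards.

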